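# Feed one bauble blank and slide it into the row

## Robot

A 6-joint arm with a two-finger parallel gripper is mounted at the origin on the work surface. World frame = base frame: x ahead of the robot, y to its left, z up, the work surface at z = 0. Lengths are in m, angles in rad, forces in N, time in s.
With the tool pointing down it reaches from about 0.375 to 0.9 m from the base axis. Payload 3.1 kg.
Tool frame: the origin (TCP) lies midway between the tips of the shut fingers; the grasp point (between the pads) lies 19 mm behind it; x points along the fingers, y is the direction in which the jaws open and shut, and the axes are right-handed (so a half turn about x gives the same grasp; the last joint's range is limited). The gripper opens to 87 mm and grips with 3 to 60 N. Pads are 19 mm wide; open, the fingers measure 117 mm over their backs; the gripper's body (75 mm by 190 mm) begins 51 mm behind the grasp point.
Start: joints at [-1.413, 0.527, 1.433, -0, 1.181, -0.178], TCP at [0.207, -0.59, 0.223] pointing down, gripper open.
Joint ranges: [-3.08, 3.08], [-0.75, 2.2], [0.22, 2.44], [-1.43, 4.57], [0, 2.65], [-2.85, 2.85]. Speed limits (rad/s): [2.79, 2.79, 3.14, 3.14, 3.14, 3.14].

## Interface

Orientations are given as a rotation vector (axis times angle).
In Python, from plant import robot, hand, status, camera gives the robot as it stands. Calls block until the motion is done:
- robot.goto(position, orientation): joint-space move of the TCP to a pose.
- robot.move_straight(position, frame=None, v=0.15): straight line of the TCP; frame=None keeps the orientation; v is the mean speed in m/s.
- robot.goto_joints(angles): joint-space move.
- hand.grip(opening): opening from 0.0 (shut) to 1.0 (fully open); the grip force is fixed at half the most; returns when the fingers have stopped.
- robot.pause(seconds).
- robot.solve_ik(position, orientation): joint angles nearest the present ones, or None.
- status.sense(): the state.
- camera(name): name is "scene" or "top"; returns a dict with "image" (420x560x3 uint8, red, green, blue), "fx", "fy", "cx", "cy" (pixels), "world_to_cam" (4x4, takes a point from world to camera coordinates). Camera axes: x right, y up, looking along -z (the intrinsics and any distortion apply to the point x, -y, -z); pixel columns grow to the right and rows downward; lengths in m; the calibration is good to about 2 mm. A picture is of the moment at which its call begins. There is no depth.
A pose or a line that the arm cannot do raises robot.IKError and nothing moves.
- robot.job_done(): hands the job in, once; it reports no verdict.
The state is a dict: "clock": time; "q": joint angles; "joint_velocities": joint speeds; "tau": joint torques, N m; "eef_pos": TCP position; "eef_rot": TCP orientation; "ft_force": force on the tool from outside, world axes, zero at the start; "torque": the same for the moment, N m; "finger_gap": opening from 0.0 (shut) to 1.0 (fully open).
Only numpy, scipy, OpenCV 4.12 (cv2) and the standard library are available. Lean on these libraries where they do the work, as an engineer would, in place of code of your own. Each camera call takes 0.05 s, during which the arm holds its last target.

## Task

Press the feeder's plunger fully home once and let it spring back, so that a single bauble blank comes out. With the fingertips, slide that blank flat over the board into the empty place in the row, up against the wooden lath and about midway between its two neighbours, without lifting it. Leave the rest of the stack in the feeder and everything else where it is.

Things in the scene. Friction and masses are not known exactly. Their poses are not given: they have to be found in the camera images.
- ware_board: Dark wooden board fixed on the table, 440 x 900 x 12 mm: all the work lies on its flat top, at z = 0.012 m. Origin: centre of its underside.
- feeder: Metal magazine feeder, fixed on the board. Origin: on the board under the magazine's centre; own +y is the way blanks come out and the plunger is pressed, z up. Magazine 60 x 60 mm outside, top 47 mm above the board, open on top, tab slot and one-blank gate in front. Base plate 3 mm thick, x +-42, y -130 to +30 mm. Behind the magazine (y -127 to -30 mm) only guides and spring barrels 16 mm high.
- plunger (a joint): Plunger travel along the feeder's +y, m: 0 = out, 0.092 = fully home (hard stop). Return spring 2 N at rest, 5 N home, plus about 1 N of friction; springs back when released. Pressed home it pushes the lowest blank out through the gate; when it is back the next blank drops down, so a second press would feed another.
- knob_face (a point): Centre of the face to press on the plunger's knob: an upright black disc 34 mm in diameter, 12 mm thick, at the rear of the plunger. At rest the face is at feeder y = -0.140 m, its centre 22 mm above the board; it faces the feeder's -y and moves with the plunger. Axes as the feeder's.
- mouth (a point): Point on the board at feeder y = +0.088 m: about where the centre of a blank lies once the plunger was pressed home. Its rim is then about 34 mm clear of the magazine's front, its tab towards the feeder's +y.
- blank_1: Fired brown clay bauble blank: round disc 48 mm in diameter, 10 mm thick, about 36 g, with a hanging tab (11 mm wide, 8 mm past the rim) on its own +y side. Origin: centre of the disc's underside, z up. This is the lowest of the stack of four in the magazine (its underside on the 3 mm base plate): the one that the plunger pushes out.
- blank_2: Fired brown clay bauble blank: round disc 48 mm in diameter, 10 mm thick, about 36 g, with a hanging tab (11 mm wide, 8 mm past the rim) on its own +y side. Origin: centre of the disc's underside, z up. Second from below in the magazine; stays there.
- blank_3: Fired brown clay bauble blank: round disc 48 mm in diameter, 10 mm thick, about 36 g, with a hanging tab (11 mm wide, 8 mm past the rim) on its own +y side. Origin: centre of the disc's underside, z up. Third from below in the magazine; stays there.
- blank_4: Fired brown clay bauble blank: round disc 48 mm in diameter, 10 mm thick, about 36 g, with a hanging tab (11 mm wide, 8 mm past the rim) on its own +y side. Origin: centre of the disc's underside, z up. Top of the stack in the magazine; stays there.
- lath: Wooden lath fixed on the board, 14 mm wide, 10 mm high, 420 mm long, on the far side of the row. Origin on the board, on the lath's middle line, level with the empty place; own y runs along the lath (from -240 to +180 mm), own -x points to the row and the robot. Its row-side face is at own x = -7 mm.
- place (a point): Centre of the empty place in the row, on the board's top: where the centre of the blank's underside belongs, 25 mm from the lath's face (radius 24 mm and 1 mm of play), midway between the neighbours. Axes as the lath's: +x to the lath, y along the row.
- row_left: Fired brown clay bauble blank: round disc 48 mm in diameter, 10 mm thick, about 36 g, with a hanging tab (11 mm wide, 8 mm past the rim) on its own +y side. Origin: centre of the disc's underside, z up. Already laid in the row, 90 mm from the empty place on its +y side. Loose; leave it.
- row_right: Fired brown clay bauble blank: round disc 48 mm in diameter, 10 mm thick, about 36 g, with a hanging tab (11 mm wide, 8 mm past the rim) on its own +y side. Origin: centre of the disc's underside, z up. Already laid in the row, 90 mm from the empty place on its -y side. Loose; leave it.
- row_far_right: Fired brown clay bauble blank: round disc 48 mm in diameter, 10 mm thick, about 36 g, with a hanging tab (11 mm wide, 8 mm past the rim) on its own +y side. Origin: centre of the disc's underside, z up. Already laid in the row, 180 mm from the empty place on its -y side. Loose; leave it.
- jar: Glaze jar with white cap, 62 mm in diameter, 78 mm high, loose. Origin: centre of its underside.
- cutter: Round steel clay cutter, an open ring 54 mm in diameter, 34 mm high, loose. Origin: centre of its underside.
- mug: White water mug, 74 mm in diameter, 85 mm high, handle to its own +y, loose. Origin: centre of its underside.
- brush: Glazing brush with wooden handle, lying on the board along its own x, loose.
Not all that is in view belongs to the job. Leave any grey or white look-alike of the blank_4 alone.

How it is judged:
On the way, in this order (a step that is already met when the one before it is completed fails the run):
1. the plunger is pressed home and the lowest blank is out of the feeder (value of joint plunger above 0.085 m and y of blank_1 in the frame of feeder above 0.075 m), for 0.02 s.
2. the plunger has sprung back (value of joint plunger below 0.006 m), for 0.1 s.
3. the blank lies flat in the empty place of the row (x of blank_1 in the frame of place between -0.012 and 0.006 m and y of blank_1 in the frame of place between -0.016 and 0.016 m and height (world z) of blank_1 below 0.0145 m and angle between blank_1's own z axis and vertical below 0.08 rad), for 0.2 s.
At the end, for the whole second after the job is handed in: The fed blank lies flat and still in the empty place: centre within 16 mm of midway between its neighbours and at most 37 mm from the lath's face. Plunger back out (under 6 mm), three blanks still in the magazine, row blanks within 8 mm and other things within 10 mm of their starts (all of step 3 and linear speed of blank_1 below 0.01 m/s and value of joint plunger below 0.006 m and y of blank_2 in the frame of feeder between -0.008 and 0.008 m and height (world z) of each of blank_2, blank_3, blank_4 below 0.045 m and y of blank_3 in the frame of feeder between -0.008 and 0.008 m and y of blank_4 in the frame of feeder between -0.008 and 0.008 m and distance of each of row_left, row_right, row_far_right from where it was at the start of the episode below 0.008 m and distance of each of jar, cutter, mug, brush from where it was at the start of the episode below 0.01 m); the robot touches nothing.
It fails at once if a second blank was fed out of the feeder (y of any of blank_2, blank_3, blank_4 in the frame of feeder above 0.012 m).
It fails at once if the fed blank was lifted or tipped up instead of being slid (height (world z) of blank_1 above 0.02 m or angle between blank_1's own z axis and vertical above 0.5 rad).
It fails at once if the blanks in the magazine were lifted (height (world z) of blank_4 above 0.055 m).
It fails at once if a blank of the row was disturbed (moved over 8 mm) (distance of any of row_left, row_right, row_far_right from where it was at the start of the episode above 0.008 m).
It fails at once if another thing was disturbed (moved over 10 mm) (distance of any of jar, cutter, mug, brush from where it was at the start of the episode above 0.01 m).
It also fails if it takes over 72 s, if anything falls off the work surface, if the arm or the gripper's body presses on something with over 40 N, if the wrist force passes 120 N, or if a joint passes its speed limit or range.

## Working session

There is one attempt and no reset: what is moved stays moved. The work goes in short steps, each a Python script; the robot and the scene stay as the last script left them, time stands still between calls to the robot, and variables do not carry over. Pictures are saved under pics/ and viewed, and the job is handed in when it is done.

```bash
ls; mkdir -p pics; python3 - <<'E'
from plant import robot, hand, status, camera
import cv2
for n in("scene","top"):
    c=camera(n); cv2.imwrite(f"pics/{n}0.png",c["image"][:,:,::-1]); print(n,c["fx"],c["fy"],c["cx"],c["cy"],c["world_to_cam"].tolist(),[k for k in c])
print(status.sense())
E
```

```text
pics
scene 435.99253274435466 435.99253274435466 279.36264312670846 208.2445509341769 [[0.04641043252328107, 0.998880515606474, -0.009153540011759222, -0.015427954780658676], [-0.836750121542845, 0.04387927907967095, 0.5458240036545495, 0.36812678986058617], [0.5456146129375895, -0.01767270237380982, 0.8378498491613943, -1.4037965372460455], [0.0, 0.0, 0.0, 1.0]] ['image', 'fx', 'fy', 'cx', 'cy', 'world_to_cam']
top 400.92701462340887 400.92701462340887 276.9933624803177 215.3086149718906 [[0.02966668293549371, -0.999457835512153, -0.014280159556784314, -0.01972594458237933], [0.990225761385061, 0.02743880480117005, 0.13674813885555828, -0.48760696518016927], [-0.13628216836028345, -0.01819744554726362, 0.990502914464452, -0.9738781017813448], [0.0, 0.0, 0.0, 1.0]] ['image', 'fx', 'fy', 'cx', 'cy', 'world_to_cam']
{'clock': 0.1, 'q': array([-1.41247391e+00,  5.28389341e-01,  1.43376883e+00, -1.48607439e-05,
        1.18137552e+00, -1.78502702e-01]), 'joint_velocities': array([ 1.03712151e-03, -2.36543394e-03, -4.40346280e-03,  2.32943143e-05,
       -2.15300364e-04, -1.73111939e-03]), 'tau': array([ 4.95683598e-04, -4.40986204e+01, -1.77150822e+01,  6.33980683e-02,
        5.34007244e-02, -4.80819472e-05]), 'eef_pos': array([ 0.20647561, -0.58921968,  0.22166126]), 'eef_rot': array([ 2.03955235,  0.34878369, -2.03954027]), 'ft_force': array([ 0.48372998, -0.4939971 , -0.84282116]), 'torque': array([0.00679206, 0.04187369, 0.02613718]), 'finger_gap': 0.9998333908850178}
```

View pics/top0.png

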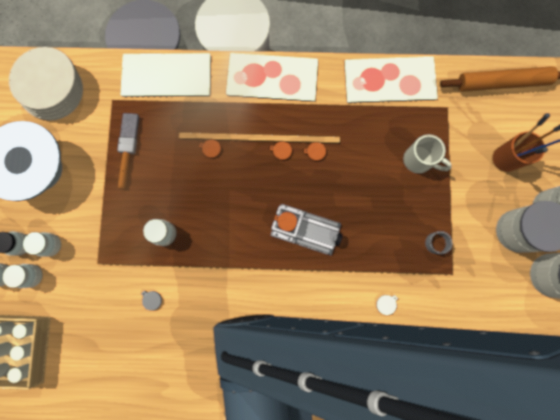

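View pics/scene0.png

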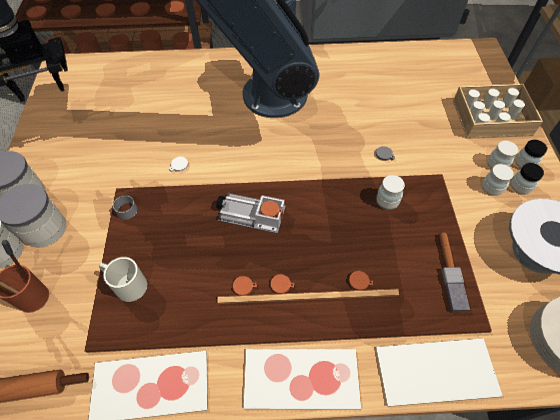

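The top view shows three brown row blanks at about (211,148), (283,150) and (316,151), and the lath at (180–340,138). The empty place is near (247,149). The feeder's magazine is at (287,222) with its stack, and the black knob is at about (340,240). The look-alikes are a grey disc at (151,300) and a white disc at (387,305). Both lie off the board and stay untouched. Next I'll take enlarged crops.

```bash
python3 - <<'E'
import cv2
t=cv2.imread("pics/top0.png"); s=cv2.imread("pics/scene0.png")
def crop(i,x0,y0,x1,y1,f,n):
    c=cv2.resize(i[y0:y1,x0:x1],None,fx=f,fy=f,interpolation=cv2.INTER_CUBIC)
    for x in range((x0+9)//10*10,x1,10):
        cv2.line(c,((x-x0)*f,0),((x-x0)*f,8 if x%50 else 16),(0,255,0),1)
    for y in range((y0+9)//10*10,y1,10):
        cv2.line(c,(0,(y-y0)*f),(8 if y%50 else 16,(y-y0)*f),(0,255,0),1)
    cv2.imwrite(n,c)
crop(t,262,196,352,262,8,"pics/tf.png")
crop(t,175,125,345,165,4,"pics/tr.png")
crop(s,210,185,300,240,8,"pics/sf.png")
crop(s,210,265,405,310,4,"pics/sr.png")
E
```

```text
(no output)
```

View pics/tf.png

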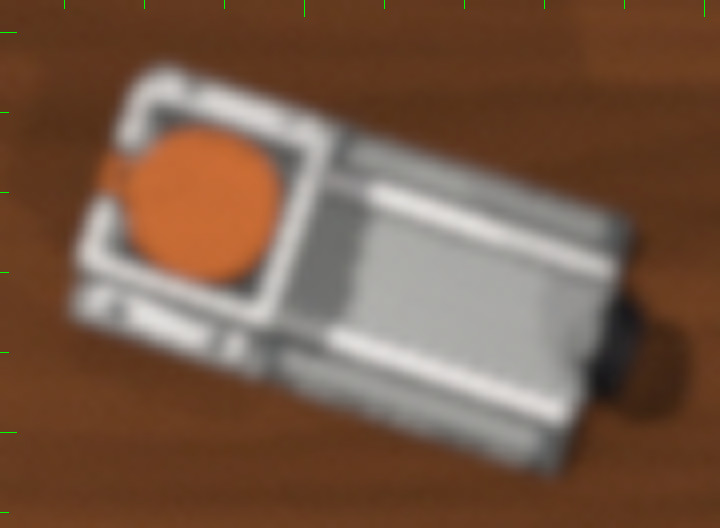

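View pics/tr.png

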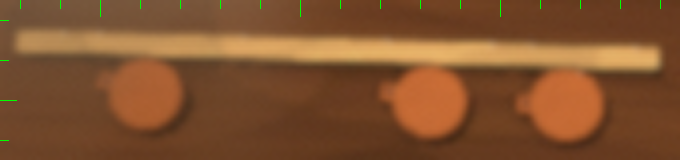

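View pics/sf.png

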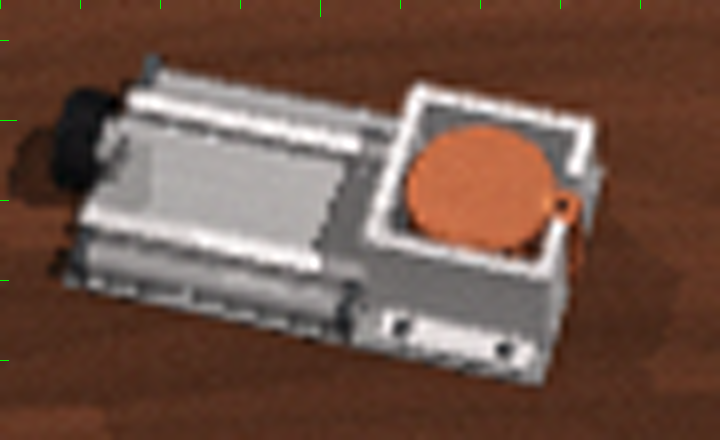

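View pics/sr.png

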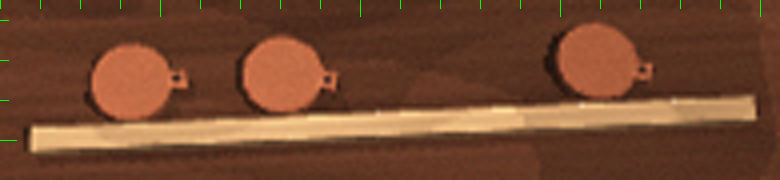

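```bash
cat > h.py <<'E'
import numpy as np, cv2
from scipy.optimize import least_squares
CAL=dict(
scene=(435.99253274435466,279.36264312670846,208.2445509341769,np.array([[0.04641043252328107,0.998880515606474,-0.009153540011759222,-0.015427954780658676],[-0.836750121542845,0.04387927907967095,0.5458240036545495,0.36812678986058617],[0.5456146129375895,-0.01767270237380982,0.8378498491613943,-1.4037965372460455]])),
top=(400.92701462340887,276.9933624803177,215.3086149718906,np.array([[0.02966668293549371,-0.999457835512153,-0.014280159556784314,-0.01972594458237933],[0.990225761385061,0.02743880480117005,0.13674813885555828,-0.48760696518016927],[-0.13628216836028345,-0.01819744554726362,0.990502914464452,-0.9738781017813448]])))
def proj(n,p):
    f,cx,cy,M=CAL[n]; c=M[:,:3]@np.asarray(p,float)+M[:,3]
    return np.array([cx+f*c[0]/-c[2], cy+f*c[1]/c[2]])
def back(n,uv,z):
    f,cx,cy,M=CAL[n]; d=M[:,:3].T@np.array([(uv[0]-cx)/f,-(uv[1]-cy)/f,-1]); o=-M[:,:3].T@M[:,3]
    return o+d*(z-o[2])/d[2]
E
python3 - <<'E'
from h import *
S=lambda u,v:("scene",(210+u/8,185+v/8)); T=lambda u,v:("top",(262+u/8,196+v/8))
# local (x,y,z above board)
obs=[((0,0,43),S(480,188)),((0,0,43),T(202,204)),((0,-134,22),S(84,138)),((0,-134,22),T(615,348)),
((-30,-30,47),S(414,82)),((-30,30,47),S(598,120)),((30,30,47),S(552,278)),((30,-30,47),S(362,240)),
((30,-30,47),T(335,125)),((-30,-30,47),T(262,325))]
def w(p,l):
    c,s=np.cos(p[2]),np.sin(p[2]); x,y,z=np.array(l)/1e3
    return [p[0]+c*x-s*y,p[1]+s*x+c*y,z+.012]
f=lambda p:np.concatenate([proj(o[0],w(p,l))-o[1] for l,o in obs])
r=least_squares(f,[.45,0,.2]); print(r.x,np.round(r.fun.reshape(-1,2),1).tolist())
print(back(*T(202,204),.055),back(*S(480,188),.055),back(*T(615,348),.034),back(*S(84,138),.034))
TR=lambda u,v:("top",(175+u/4,125+v/4)); SR=lambda u,v:("scene",(210+u/4,265+v/4))
for n,a,b in(("left",TR(146,95),SR(597,60)),("right",TR(430,102),SR(282,75)),("far",TR(567,105),SR(131,82))):
    print(n,back(*a,.022)[:2],back(*b,.022)[:2])
for n,o,z in(("Ltop near corner",TR(16,53),.022),("Rtop near",TR(660,71),.022),("S L near top",SR(755,97),.022),("S R near top",SR(30,127),.022)):
    print(n,back(*o,z)[:2])
for n,o in (("jar",("scene",(390,200))),("cutter",("scene",(124,212))),("mug",("scene",(125,290)))): print(n,back(*o,.015))
E
```

```text
[ 0.47323768 -0.03069045 -0.30092371] [[-0.4, -0.6], [-0.4, -1.2], [-0.3, -0.5], [-1.0, -0.8], [-0.4, -0.1], [-0.7, -0.1], [-0.9, -0.3], [-0.5, -0.7], [-1.4, 0.9], [-0.1, -0.9]]
[ 0.4703747  -0.03171963  0.055     ] [ 0.47503551 -0.02972735  0.055     ] [ 0.43149763 -0.16123795  0.034     ] [ 0.43519668 -0.15787917  0.034     ]
left [0.65987564 0.17035337] [0.66507741 0.1728676 ]
right [ 0.65984823 -0.01478072] [ 0.66520132 -0.01259048]
far [ 0.66008728 -0.10365771] [ 0.66514101 -0.10106421]
Ltop near corner [0.68611196 0.25715814]
Rtop near [ 0.68442597 -0.16363736]
S L near top [0.69269591 0.26089603]
S R near top [ 0.69001796 -0.15932274]
jar [0.43874807 0.28911399 0.015     ]
cutter [ 0.43985391 -0.41294528  0.015     ]
mug [ 0.65953103 -0.37825908  0.015     ]
```

```bash
cat >> h.py <<'E'
from scipy.spatial.transform import Rotation as Rn
F0=np.array([.4732,-.0307]); TH=-.301
FX=np.array([np.cos(TH),np.sin(TH)]); FY=np.array([-np.sin(TH),np.cos(TH)])
def fw(x,y,z): return np.r_[F0+FX*x+FY*y,z]
def ori(d):
    d=np.r_[d,0]/np.linalg.norm(d); x=np.array([0,0,-1.]); return Rn.from_matrix(np.c_[x,d,np.cross(x,d)]).as_rotvec()
E
python3 - <<'E'
from h import *
from plant import robot,hand,status,camera
s=status.sense(); print(Rn.from_rotvec(s["eef_rot"]).as_matrix().round(2))
for sg in(1,-1):
    for p in (fw(0,-.185,.15),fw(0,-.06,.034)):
        print(sg,robot.solve_ik(p,ori(sg*FX)))
    for p,u in(((.47,.05,.016),(.157,-.988)),((.64,.08,.016),(0,-1))): print(robot.solve_ik(p,ori(sg*np.array(u))))
E
```

```text
[[-0.    0.33 -0.94]
 [ 0.   -0.94 -0.33]
 [-1.   -0.   -0.  ]]
1 [-7.00231693e-01  4.34433408e-01  1.89424112e+00 -4.44089210e-16
  8.12918123e-01 -3.99231693e-01]
1 [-4.32538177e-01  6.62772119e-01  1.97655881e+00 -4.44089210e-16
  5.02261726e-01 -1.31538177e-01]
[-1.31074790e-01  7.05399578e-01  1.95984621e+00 -4.44089210e-16
  4.76346864e-01  1.28213229e+00]
[-4.86042539e-02  8.22120281e-01  1.51071218e+00 -4.44089210e-16
  8.08760195e-01  1.52219207e+00]
-1 [-7.00231693e-01  4.34433408e-01  1.89424112e+00 -4.44089210e-16
  8.12918123e-01  2.74236096e+00]
-1 None
[-1.31074790e-01  7.05399578e-01  1.95984621e+00 -4.44089210e-16
  4.76346864e-01 -1.85946037e+00]
[-4.86042539e-02  8.22120281e-01  1.51071218e+00 -4.44089210e-16
  8.08760195e-01 -1.61940058e+00]
```

```bash
python3 - <<'E'
from h import *
from plant import robot,hand,status,camera
hand.grip(0.0)
robot.goto(fw(0,-.185,.15),ori(FX))
robot.move_straight(fw(0,-.185,.035),v=.15)
s=status.sense(); print(s["clock"],s["eef_pos"],s["ft_force"],fw(0,-.185,.035))
for n in("scene","top"):
    c=camera(n)["image"][:,:,::-1]
    p=proj(n,s["eef_pos"]); print(n,p,proj(n,fw(0,-.14,.034)))
    x0,y0=(p-[40,40]).astype(int); x0=max(x0,0)
    k=cv2.resize(c[y0:y0+80,x0:x0+100],None,fx=7,fy=7,interpolation=cv2.INTER_CUBIC)
    for q in(p,proj(n,fw(0,-.14,.034))): cv2.drawMarker(k,tuple(int(v) for v in (q-[x0,y0])*7),(0,255,0),0,12,1)
    cv2.imwrite(f"pics/{n}1.png",k)
E
```

```text
4.1667 [ 0.41866711 -0.20793444  0.03538822] [ 0.7310019  -0.2039793   0.58268242] [ 0.41835205 -0.20738249  0.035     ]
scene [201.47356183 197.55557169] [218.03050397 201.24512055]
top [357.8217548  245.17235635] [340.15364166 239.45768986]
```

View pics/scene1.png

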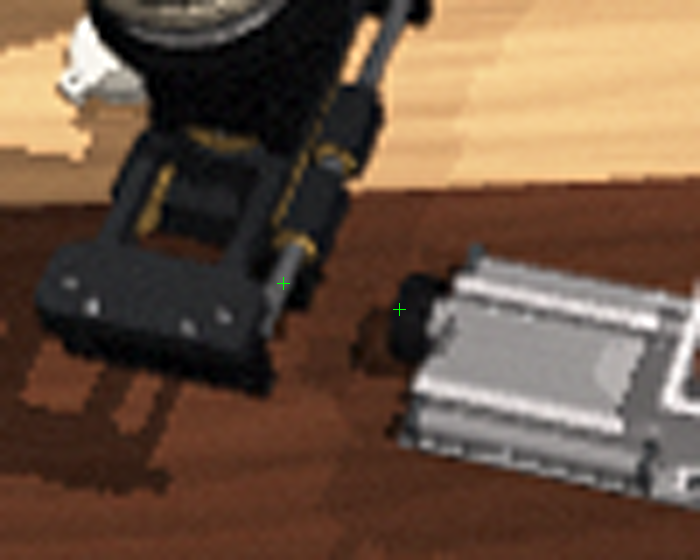

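View pics/top1.png

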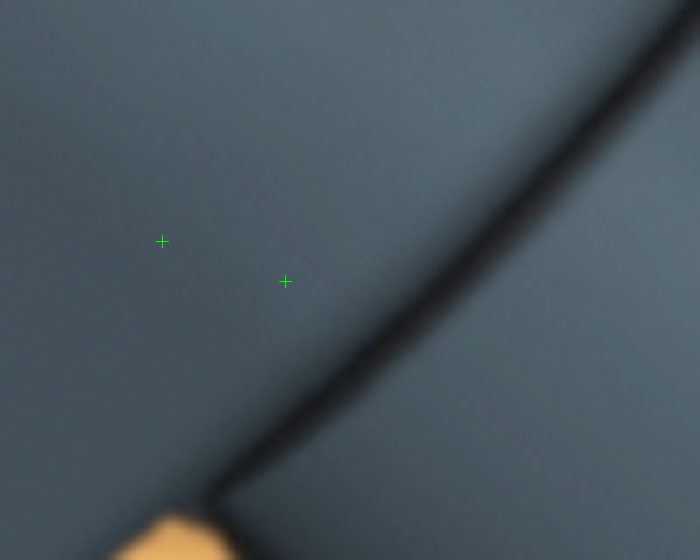

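```bash
python3 - <<'E'
from plant import camera
import cv2
c=camera("scene")["image"][:,:,::-1]
cv2.imwrite("pics/s2.png",cv2.resize(c[80:280,100:360],None,fx=3,fy=3,interpolation=cv2.INTER_CUBIC))
E
```

```text
(no output)
```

View pics/s2.png

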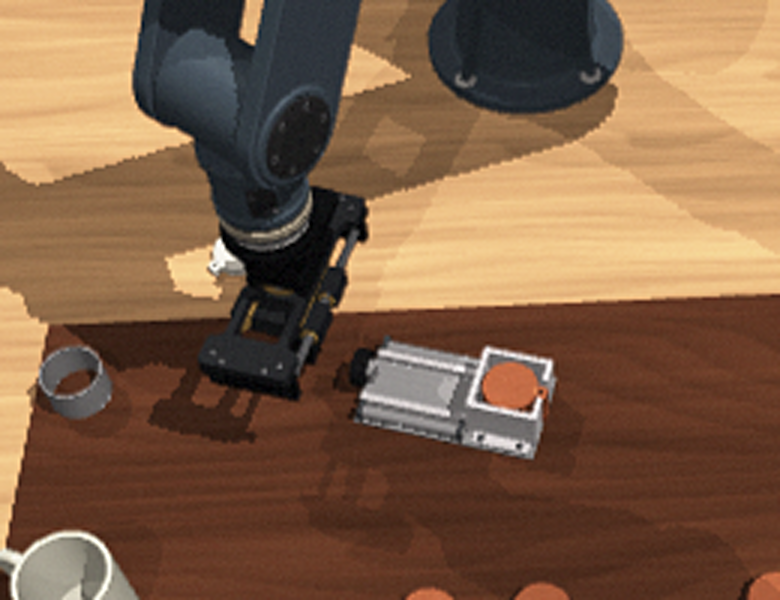

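The scene view shows the gripper shut behind the knob, with its tip hidden by its own body end plate. The knob face at (218,201) px agrees with the model, so I'll press under force watch.

```bash
python3 - <<'E'
from h import *
from plant import robot,hand,status,camera
b=status.sense()["ft_force"]
def st(y):
    s=status.sense(); d=s["eef_pos"][:2]-F0
    f=(s["ft_force"]-b); print(y,round(s["clock"],2),"x,y",(d@FX).round(4),(d@FY).round(4),"z",s["eef_pos"][2].round(4),"F",f.round(1),(f[:2]@FY).round(1)); return f[:2]@FY
y=-.158
robot.move_straight(fw(0,y,.034),v=.1); st(y)
c0=None
while y<-.12:
    y+=.003; robot.move_straight(fw(0,y,.034),v=.06)
    if st(y)<-1.8: break
print("contact",y)
E
```

```text
-0.158 4.73 x,y 0.0002 -0.1577 z 0.0343 F [-0.2 -0.3 -1.2] -0.3
-0.155 4.98 x,y 0.0001 -0.1552 z 0.034 F [-0.1 -1.4 -1.3] -1.3
-0.152 5.23 x,y 0.0003 -0.1522 z 0.034 F [ 0.1 -0.9 -1. ] -0.8
-0.149 5.48 x,y 0.0003 -0.1491 z 0.034 F [ 0.  -1.5 -1.1] -1.4
-0.146 5.73 x,y 0.0003 -0.146 z 0.034 F [ 0.6 -2.1 -1.3] -1.9
contact -0.146
```

```bash
python3 - <<'E'
from h import *
from plant import robot,hand,status,camera
def st(y):
    s=status.sense(); d=s["eef_pos"][:2]-F0
    f=(s["ft_force"]); print(y,round(s["clock"],2),"y",(d@FY).round(4),"F",f.round(1),(f[:2]@FY).round(1)); return f[:2]@FY
for y in(-.12,-.09,-.07): robot.move_straight(fw(0,y,.034),v=.08); st(y)
while y<-.046:
    y+=.002; robot.move_straight(fw(0,y,.034),v=.05)
    if st(y)<-14: break
robot.pause(.2); st(y)
c=camera("scene")["image"][:,:,::-1]
cv2.imwrite("pics/s3.png",cv2.resize(c[150:300,180:380],None,fx=4,fy=4,interpolation=cv2.INTER_CUBIC))
E
```

```text
-0.12 6.21 y -0.1197 F [-0.5 -1.7 -0.4] -1.8
-0.09 6.73 y -0.09 F [-1.1 -3.6 -0.1] -3.8
-0.07 7.13 y -0.0702 F [-1.3 -3.5  1.4] -3.7
-0.068 7.38 y -0.0684 F [-1.4 -5.   1.1] -5.2
-0.066 7.63 y -0.0663 F [-2.4 -5.  -0.4] -5.4
-0.064 7.88 y -0.0643 F [-1.9 -4.1  0.9] -4.5
-0.062 8.13 y -0.0623 F [-2.5 -4.7  0.9] -5.2
-0.06 8.38 y -0.0603 F [-2.  -4.7 -0.5] -5.1
-0.057999999999999996 8.63 y -0.0598 F [ -5.1 -11.2   0.3] -12.2
-0.055999999999999994 8.88 y -0.0595 F [ -9.3 -21.8   1.7] -23.5
-0.055999999999999994 9.08 y -0.0595 F [ -8.6 -20.6   1.5] -22.2
```

View pics/s3.png

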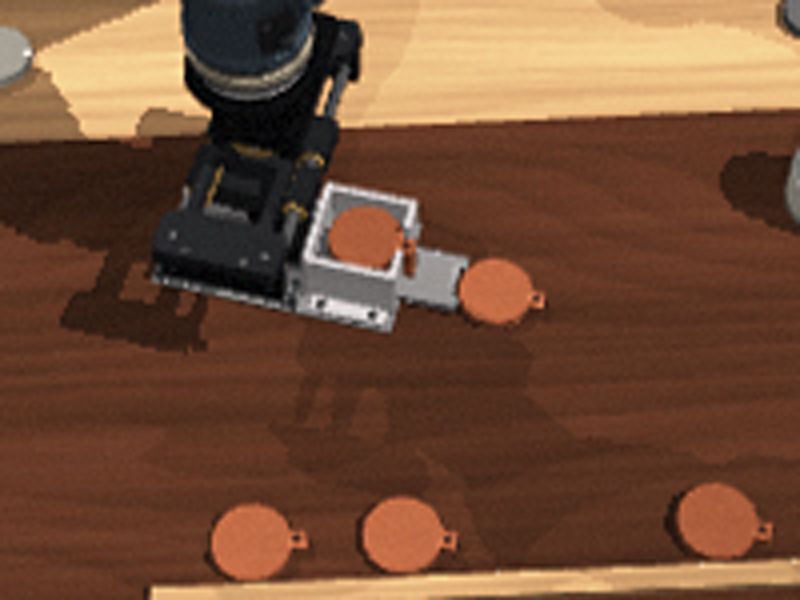

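The picture shows the blank out at crop (496,291) with its tab away from the feeder. The hard stop was felt at 22 N and the stack is still in the magazine. I'll retreat along the axis and look again.

```bash
python3 - <<'E'
from h import *
from plant import robot,hand,status,camera
robot.move_straight(fw(0,-.175,.034),v=.12)
robot.move_straight(fw(0,-.185,.15),v=.2)
robot.goto_joints(np.array([-1.1,.1,1.9,0,1.14,-.4]))
s=status.sense(); print(s["clock"],s["eef_pos"])
for n,(x0,y0,x1,y1) in(("scene",(200,170,400,310)),("top",(170,120,360,265))):
    c=camera(n)["image"][:,:,::-1]
    cv2.imwrite(f"pics/{n}4.png",cv2.resize(c[y0:y1,x0:x1],None,fx=4,fy=4,interpolation=cv2.INTER_CUBIC))
E
```

```text
11.8833 [ 0.26591504 -0.27691461  0.28599781]
```

View pics/scene4.png

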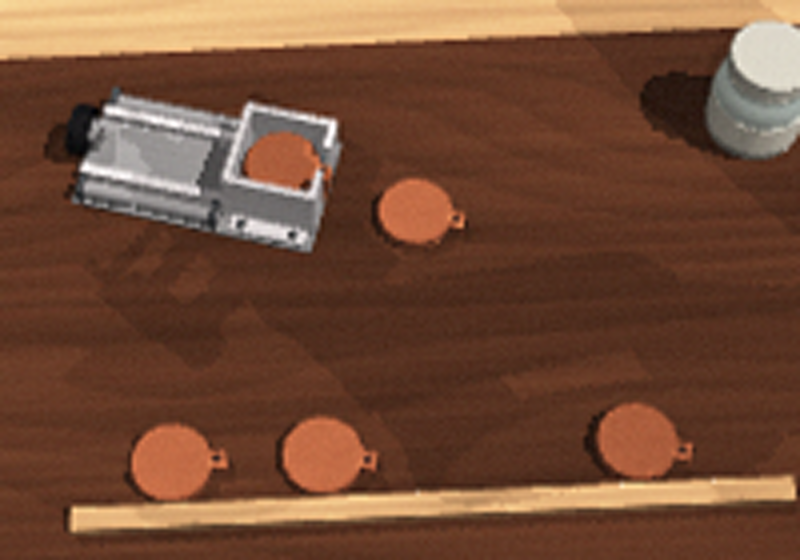

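View pics/top4.png

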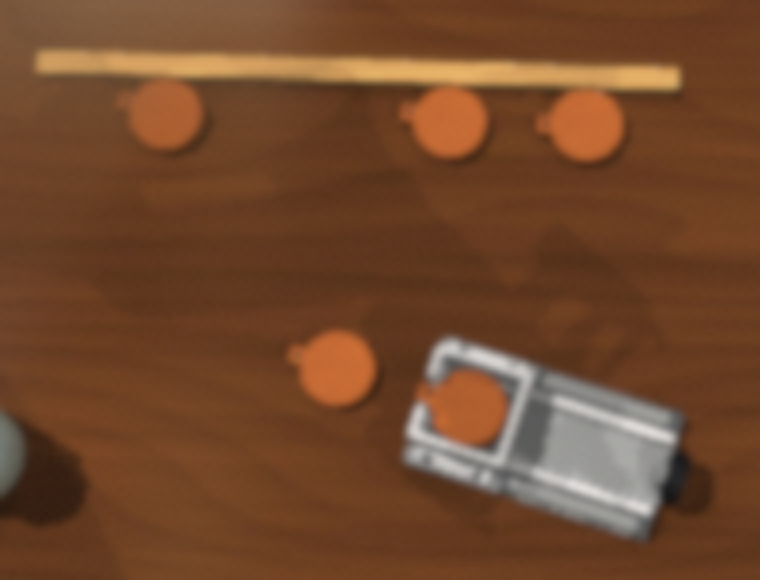

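The plunger is back (knob at scene crop (82,128), as before) and the stack has dropped. The fed blank lies flat at scene (303.8,223) and top (254.5,212.3).

```bash
python3 - <<'E'
from h import *
from plant import robot,hand,status,camera
a=back("scene",(200+415/4,170+212/4),.022); b=back("top",(170+338/4,120+369/4),.022)
print(a,b)
B=((a+b)/2)[:2]; P=np.array([.663,.079]); u=(P-B)/np.linalg.norm(P-B); print(B,u,np.linalg.norm(P-B),((B-F0)@FX,(B-F0)@FY))
j=np.array([u[1],-u[0]])
hand.grip(.3)   # ~26 mm gap
s=status.sense(); print(s["finger_gap"])
st=B-u*.047
robot.goto(np.r_[st,.12],ori(j)); robot.move_straight(np.r_[st,.04],v=.12)
s=status.sense(); print(s["clock"],s["eef_pos"],s["finger_gap"],s["ft_force"])
for n,(x0,y0,x1,y1) in(("scene",(200,150,400,290)),("top",(200,160,340,265))):
    c=camera(n)["image"][:,:,::-1]
    cv2.imwrite(f"pics/{n}5.png",cv2.resize(c[y0:y1,x0:x1],None,fx=4,fy=4,interpolation=cv2.INTER_CUBIC))
E
```

```text
[0.50215288 0.05460475 0.022     ] [0.49580503 0.05195617 0.022     ]
[0.49897896 0.05328046] [0.98792805 0.15491339] 0.16602529135350125 (np.float64(-0.0002781920479040187), np.float64(0.08784756512955366))
0.3015030582849884
15.0667 [0.4529569  0.04570061 0.04037915] 0.29983806015427134 [0.24036452 0.5184192  0.63491693]
```

View pics/scene5.png

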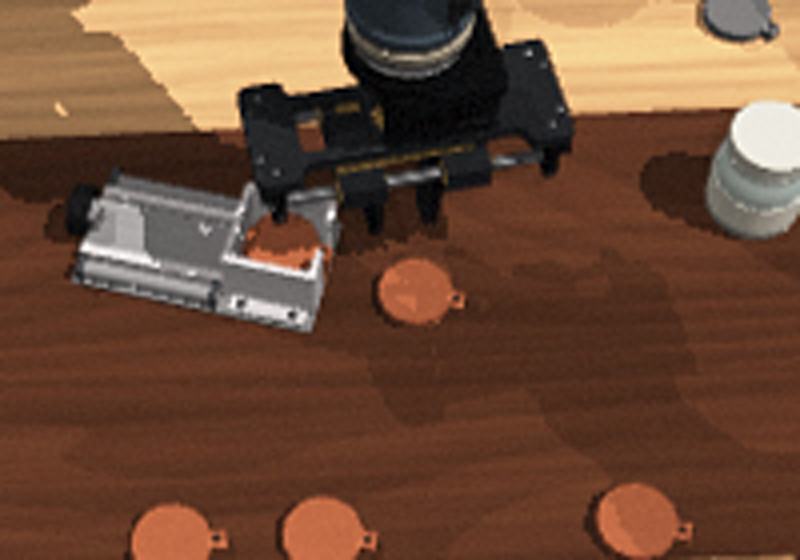

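View pics/top5.png

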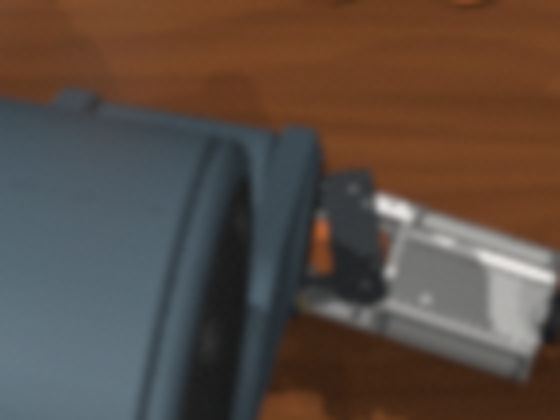

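The fingers straddle the blank's near side, with tips at crop (375,230) and (430,218), clear of the magazine. The blank's pose in the feeder frame, (-0.0003, 0.0878), agrees with the given mouth. I'll lower and push.

```bash
python3 - <<'E'
from h import *
from plant import robot,hand,status,camera
B=np.array([.49898,.05328]); P=np.array([.663,.079]); u=(P-B)/np.linalg.norm(P-B)
def st(t):
    s=status.sense(); print(t,round(s["clock"],2),s["eef_pos"].round(4),s["ft_force"].round(1))
q=B-u*.047
robot.move_straight(np.r_[q,.016],v=.06); st("down")
for d in(.038,.028): robot.move_straight(np.r_[B-u*d,.016],v=.04); st(d)
robot.move_straight(np.r_[P-u*.045,.016],v=.06); st("mid")
for n,(x0,y0,x1,y1) in(("scene",(200,150,400,310)),("top",(170,110,360,250))):
    c=camera(n)["image"][:,:,::-1]
    cv2.imwrite(f"pics/{n}6.png",cv2.resize(c[y0:y1,x0:x1],None,fx=4,fy=4,interpolation=cv2.INTER_CUBIC)[:600])
E
```

```text
down 15.72 [0.4522 0.0461 0.0155] [-0.4 -0.5 -0.2]
0.038 16.09 [0.4621 0.0474 0.0162] [-0.6  0.3  0.5]
0.028 16.49 [0.4717 0.049  0.016 ] [-0.1  0.1  0.3]
mid 19.12 [0.6184 0.072  0.016 ] [-0.   0.2 -0. ]
```

```bash
python3 -c "
import cv2;print(cv2.imread('pics/scene6.png').shape)"
```

```text
(600, 800, 3)
```

View pics/scene6.png

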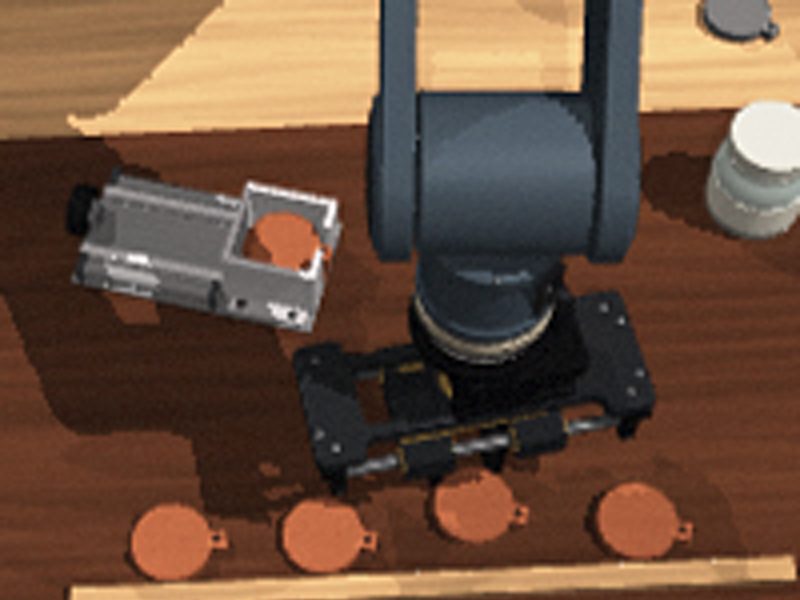

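View pics/top6.png

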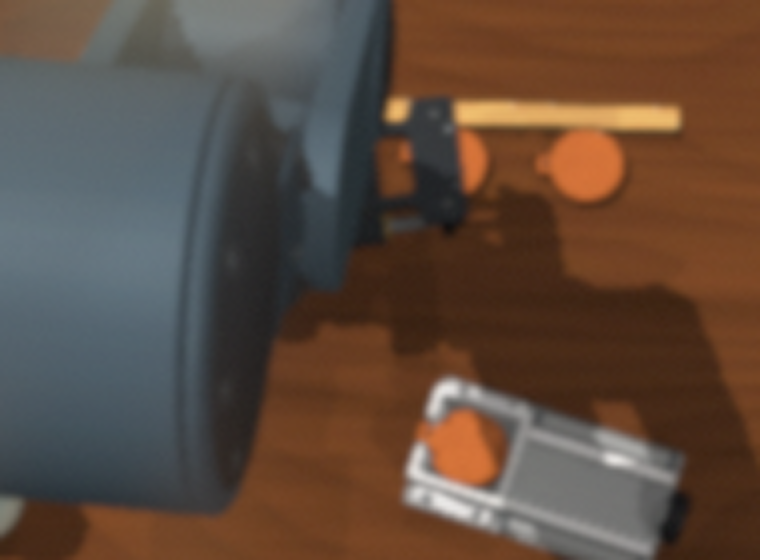

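The blank, at scene crop (474,507), is flat, close to the midline between the neighbours at (322,537) and (637,521), and about 12 mm short. I'll push on to the lath under force watch.

```bash
python3 - <<'E'
from h import *
from plant import robot,hand,status,camera
c=back("scene",(200+474/4,150+507/4),.022); print("blank(scene)",c, "row (scene) x .6651, mid y .080")
B=np.array([.49898,.05328]); P=np.array([.663,.079]); u=(P-B)/np.linalg.norm(P-B)
d=.045
robot.move_straight(np.r_[P-u*.036,.016],v=.04); d=.036
while d>.022:
    d-=.0015; robot.move_straight(np.r_[P-u*d,.016],v=.03)
    s=status.sense(); f=s["ft_force"][:2]@u; print(round(d,4),round(s["clock"],2),s["eef_pos"].round(4),round(f,1))
    if f<-4: break
e=camera("scene")["image"][:,:,::-1]
cv2.imwrite("pics/s7.png",cv2.resize(e[200:310,220:400],None,fx=4,fy=4,interpolation=cv2.INTER_CUBIC))
E
```

```text
blank(scene) [0.65199258 0.07800679 0.022     ] row (scene) x .6651, mid y .080
0.0345 19.85 [0.629  0.0737 0.016 ] -0.1
0.033 20.1 [0.6304 0.0739 0.016 ] -0.5
0.0315 20.35 [0.632  0.0741 0.016 ] -0.6
0.03 20.6 [0.6335 0.0744 0.016 ] 0.5
0.0285 20.85 [0.635  0.0746 0.016 ] 0.7
0.027 21.1 [0.6358 0.0748 0.0159] -2.7
0.0255 21.35 [0.6362 0.075  0.0157] -4.7
```

View pics/s7.png

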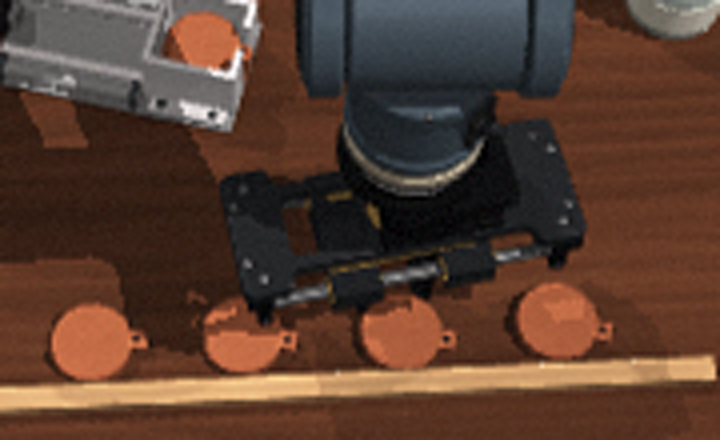

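The blank, at crop (400,331), is against the lath and nearly midway between the neighbours at (243,335) and (558,320). I'll back off horizontally, rise, withdraw and check.

```bash
python3 - <<'E'
from h import *
from plant import robot,hand,status,camera
B=np.array([.49898,.05328]); P=np.array([.663,.079]); u=(P-B)/np.linalg.norm(P-B)
robot.move_straight(np.r_[P-u*.065,.016],v=.08)
robot.move_straight(np.r_[P-u*.065,.16],v=.2)
robot.goto_joints(np.array([-1.1,.1,1.9,0,1.14,-.4])); robot.pause(.3)
print(status.sense()["clock"])
for n in("scene","top"):
    c=camera(n)["image"][:,:,::-1].copy(); cv2.imwrite(f"pics/{n}8f.png",c)
    x0,y0,x1,y1=(200,170,400,310) if n=="scene" else (170,120,360,265)
    cv2.imwrite(f"pics/{n}8.png",cv2.resize(c[y0:y1,x0:x1],None,fx=4,fy=4,interpolation=cv2.INTER_CUBIC))
    d=cv2.absdiff(c,cv2.imread(f"pics/{n}0.png")).max(2); print(n,(d>60).sum())
E
```

```text
25.0167
scene 13813
top 26068
```

View pics/scene8.png

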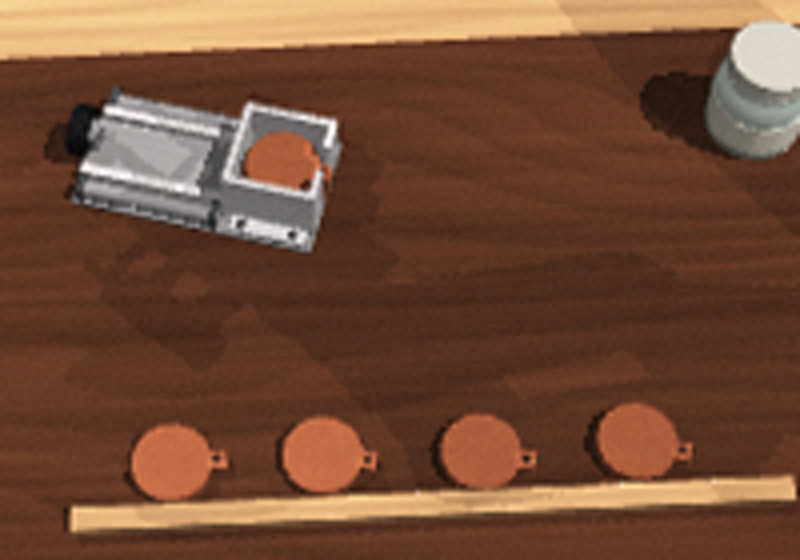

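View pics/top8.png

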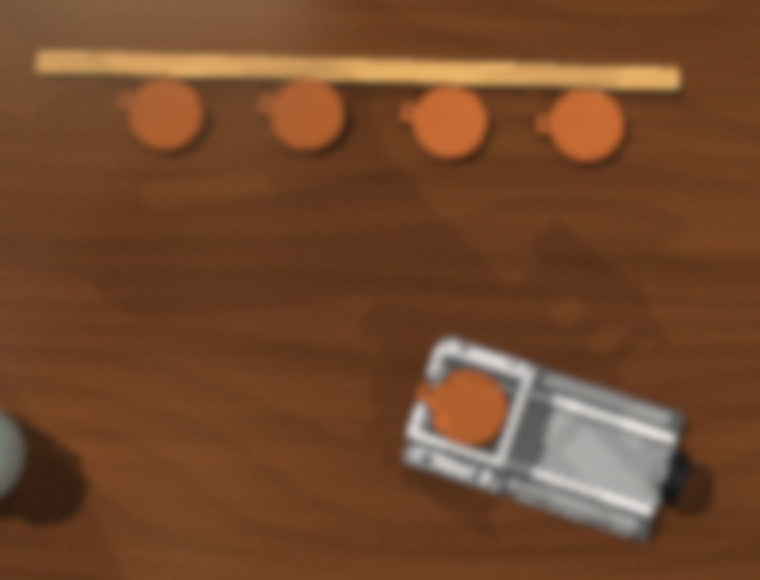

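View pics/scene8f.png

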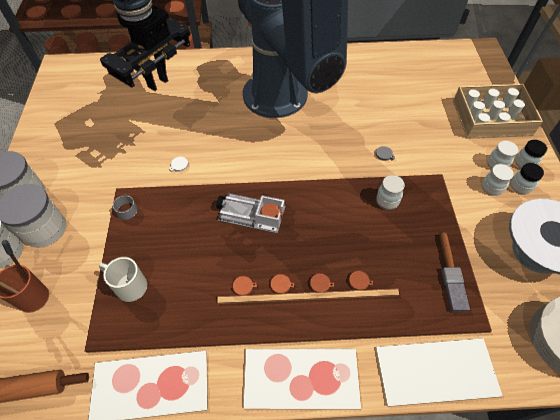

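The row is complete. The blank is at scene crop (480,452) against a midpoint of 479.5, and at top (308,116) against a midpoint of 308. It lies at the lath, and the knob and everything else are where they were.

```bash
python3 - <<'E'
from plant import robot,status
robot.job_done(); print(status.sense()["clock"])
E
```

```text
the job is handed in; nothing more can be done
the job is handed in; nothing more can be done
```

I pressed the plunger home once and let it spring back. I then slid the single fed blank flat over the board into the empty place, against the lath, and handed the job in at about 25 s; it reports no verdict.

- **Plunger:** it met the hard stop at about 22 N. The picture taken then showed one blank out, and later ones show the knob back where it started.
- **Slide:** I pushed the blank with two fingertips, tips about 4 mm above the board. It stopped against the lath at under 5 N.
- **Final position:** in both last pictures the blank is midway between its neighbours to within about 1 mm. It looks flat and as close to the lath as the other row blanks.
- **Everything else:** the row blanks, jar, cutter, mug, brush and magazine stack show no visible movement. I judged this by eye. The image-difference count I ran was swamped by the arm and its shadows, so it confirmed nothing.

**Disagreements:** the two cameras differed by about 4–6 mm in x, so I averaged them and relied on contact with the knob and the lath. Moment of contact with the knob was hard to tell from the force noise, but the hard stop was clear.

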